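# Clamp a meal tray for lidding

## Task

One of the two crank clamps has an empty black meal tray lying loose in it. Wind that clamp's crank clockwise (seen from above) until its sliding jaw has pushed the tray up against the fixed fence and grips it firmly, then let go. Leave the crank of the empty clamp alone.

Things in the scene. Friction and masses are not known exactly. Their poses are not given: they have to be found in the camera images.
- clamp: The steel bench clamp, fixed, with the tray in it. Origin: on the table under its crank's upright axis; x axis points to the fence (away from the robot, within 12 degrees), z up. Base plate x -65 to 255 mm, 170 mm wide, 10 mm thick. Along x: gearbox (80 x 90 mm, 55 mm high) under the crank, jaw, tray, fixed fence (inner face at x 231 mm, 60 mm high). Crank hub and arm reach up to 75 mm.
- crank (a joint): Its crank, rad: grows clockwise from above and closes the jaw 12 mm per rad; starts at 0 (open) to 1, end stop 3.9 (harmless). At value q the knob stands 60 mm from the crank axis at angle 2.0 - q, counter-clockwise from the clamp's x. At 3.0 the jaw meets a tray lying at the fence; beyond, its sprung face grips with 12 N per rad. Stays where left; takes 4 to 6 N at the knob.
- crank_knob (a point): Centre of the top of the upright black knob on that crank, 122 mm above the table. The knob is a cylinder 24 mm in diameter and 50 mm long, its lower end at 72 mm; it spins freely on its pin, so a gripper that holds it need not turn.
- jaw: The sliding jaw of that clamp, 60 mm high, between gearbox and tray, driven along the clamp's x. Origin: at table height under the front of its block; its sprung steel face plate, 140 mm wide, has its front 23 mm ahead of the origin and gives way up to 13 mm.
- tray: Black plastic meal tray, loose between jaw and fence: 120 mm along its x (jaw to fence), 165 mm along y, 45 mm high, open, one partition, 0.09 kg. Origin: centre of its underside, 10 mm above the table. Starts 4 to 12 mm off the fence, up to 3 degrees askew; clamped, its origin is at x 171 mm of the clamp.
- spare_crank_knob (a point): Centre of the top of the crank knob of the other clamp, which is the same but empty. To be left alone.
Things that resemble listed ones, but are neither listed nor needed, are in the scene too. Leave any green look-alike of the tray alone.

How it is judged:
By the outcome, as a careful person would: the job done as asked, in the order asked, and still so for the second after the job is handed in, with the robot touching nothing.
It also fails if it takes over 38 s, if anything falls off the work surface, if the arm or the gripper's body presses on something with over 40 N, if the wrist force passes 120 N, or if a joint passes its speed limit or range.

## Robot

A 6-joint arm with a two-finger parallel gripper is mounted at the origin on the work surface. World frame = base frame: x ahead of the robot, y to its left, z up, the work surface at z = 0. Lengths are in m, angles in rad, forces in N, time in s.
With the tool pointing down it reaches from about 0.4 to 0.825 m from the base axis. Payload 7 kg.
Tool frame: the origin (TCP) lies midway between the tips of the shut fingers; the grasp point (between the pads) lies 19 mm behind it; z points along the fingers, y is the line along which they close (so a half turn about z gives the same grasp; the last joint's range is limited). The gripper opens to 85 mm and grips with 20 to 120 N. Pads are 22 mm wide; open, the fingers measure 114 mm over their backs; the gripper's body (76 mm by 85 mm) begins 54 mm behind the grasp point. The pads swing forward as they close: fully open they stand 13 mm farther back than shut.
Start: joints at [1.617, 0.359, 0.012, 0, -1.224, -0.288], TCP at [0.162, 0.655, 0.231] pointing down, gripper open.
Joint ranges: [-3.07, 3.07], [-1.43, 2.12], [-1.02, 1.25], [-3.03, 1.67], [-3.05, -0], [-3.03, 3.03]. Speed limits (rad/s): [2.39, 2.39, 3.01, 3.14, 3.14, 3.14].

## Interface

Orientations are given as a unit quaternion [w, x, y, z].
In Python, from plant import * gives the robot as it stands.
- The arm moves only by the tool jog_arm, never from a script. Its argument "commands" is a list of rows, each an object with "fingers": the finger opening in mm, from 0 to 85.4; "offset": the shift along the world's x, y, z in mm, a list of three; "spin": the turn about the world's z in degrees. A call has 1 to 12 rows; each row shifts and turns the commanded pose from where the row before left it; what a row does not reach is not made up. A row lasts 1/8 s, in which the tool goes at most 62.5 mm and 10.7 degrees, less where a joint would pass 70% of its speed; a pose out of reach is approached as far as the arm can. A call with a gripper value outside its range is refused whole. The fingers move at their own pace and stop on an object; "newtons" is the grip in N (left out, the last holds). Time passes only in rows, so rows that do not move let the fingers close. It gives the time, the measured TCP pose, the force, the opening and the grip force at its end, in the units of the state.
- get_state(): the state, without advancing time (a new reading comes with each control period).
- capture(name): name is "scene" or "top" or "wrist"; returns (picture, depth): 420x560x3 uint8, red, green, blue; 420x560 float32, m along the optical axis (not along the pixel's ray), 0 where there is no reading.
- get_calibration(name): a dict with "fovy" (degrees; the focal length in pixels is half the picture's height over the tangent of half this angle, whatever the lens; pixels are square), "cx", "cy" (the principal point, pixels), "rvec" (rotation vector, rad) and "tvec" (3), from world to camera coordinates, as OpenCV has them. Camera axes: x right, y down, z forward; pixel columns grow to the right and rows downward; lengths in m; the calibration is good to about 2 mm. A picture is of the moment at which its call begins: read the wrist's pose just before it. get_calibration takes no time and is no camera call; for the wrist camera it gives the pose at the moment of the call.
- finish_job(): hands the job in; it is judged then, once.
The state is a dict: "time_s": time; "qpos": joint angles; "joint_velocities": joint speeds; "tau": joint torques, N m; "tool_pos": TCP position; "eef_rot": TCP orientation; "force": force on the tool from outside, world axes, zero at the start; "wrist_torque": the same for the moment, N m; "opening": finger opening in m; "grip_force": force on a finger pad.
Only numpy, scipy, OpenCV 4.12 (cv2) and the standard library are available. Lean on these libraries where they do the work, as an engineer would, in place of code of your own. Each camera call takes 0.05 s, during which the arm holds its last target. There are 200 camera calls.

## Working session

There is one attempt and no reset: what is moved stays moved. The work goes in short steps, Python scripts to look and compute and a tool call to move; the robot and the scene stay as the last step left them, time stands still between calls to the robot, and variables do not carry over. Pictures are saved under pics/ and viewed, at most 10 in all, crops included, and the job is handed in when it is done.

Besides the shell and the picture viewer there is one more tool, called after ">>>" by a JSON object that holds its "fn" and its "kwargs", one argument or row to a line. jog_arm: Moves the arm, as the interface text tells. Its arguments: {"type":"object","properties":{"commands":{"type":"array","items":{"type":"object","properties":{"fingers":{"type":"number"},"offset":{"type":"array","items":{"type":"number"}},"spin":{"type":"number"}}}},"newtons":{"type":"number"}},"required":["commands"]}

```bash
mkdir -p pics; cat > h.py <<'E'
from plant import *
import numpy as np, cv2
def cam(n):
    c=get_calibration(n); im,d=capture(n); return c,im,d
def pts(c,d):
    f=210/np.tan(np.radians(c["fovy"])/2); R=cv2.Rodrigues(np.array(c["rvec"],float))[0]; t=np.array(c["tvec"],float).ravel()
    v,u=np.mgrid[:d.shape[0],:d.shape[1]]
    P=np.stack([(u-c["cx"])/f*d,(v-c["cy"])/f*d,d],-1)
    return (P-t)@R
E
python3 - <<'E'
from h import *
for n in("top","scene"):
    c,im,d=cam(n); cv2.imwrite(f"pics/{n}.png",im[...,::-1]); np.savez(f"{n}.npz",im=im,d=d,P=pts(c,d)); print(n,c,(d>0).mean())
print(get_state())
E
```

```text
top {'fovy': 53.68232710276355, 'cx': 274.38630331938793, 'cy': 212.08082166039065, 'rvec': array([ 2.1342212 , -2.19489081,  0.16325922]), 'tvec': array([0.03808888, 0.48561556, 0.84461995])} 0.9958418367346938
scene {'fovy': 53.40208150156643, 'cx': 279.7247248169728, 'cy': 207.00901306606255, 'rvec': array([ 1.41354848,  2.48391607, -0.58027416]), 'tvec': array([ 0.22176513, -0.34150977,  1.15320044])} 0.9960076530612245
{'time_s': 0.1, 'qpos': array([ 1.61706649e+00,  3.59309214e-01,  1.11773183e-02, -2.89196228e-04,
       -1.22413781e+00, -2.88092882e-01]), 'joint_velocities': array([-0.00216892, -0.00166939,  0.00193009,  0.00305768,  0.00037092,
        0.00111532]), 'tau': array([-1.67132464e-03, -5.84763300e+01,  2.94105828e+01,  6.95448384e+00,
       -3.19768667e-03,  1.25710761e-05]), 'tool_pos': array([0.16157829, 0.6549342 , 0.23047647]), 'eef_rot': array([ 7.49040465e-04,  9.92692905e-01, -1.20665800e-01, -1.14770267e-05]), 'force': array([ 1.45521398e-04, -4.97052289e-01,  1.64845373e-02]), 'wrist_torque': array([-0.02593877,  0.02093208, -0.00552241]), 'grip_force': 0.0, 'opening': 0.08561924202903184}
```

View pics/top.png

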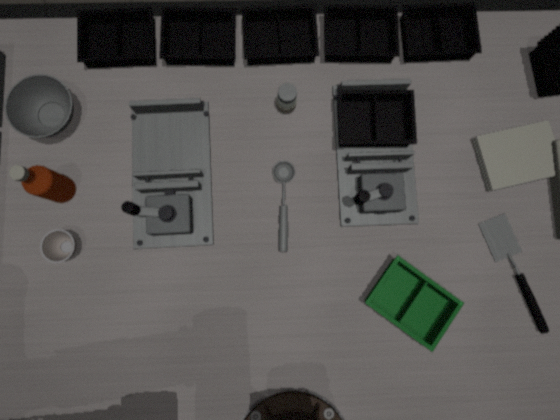

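View pics/scene.png

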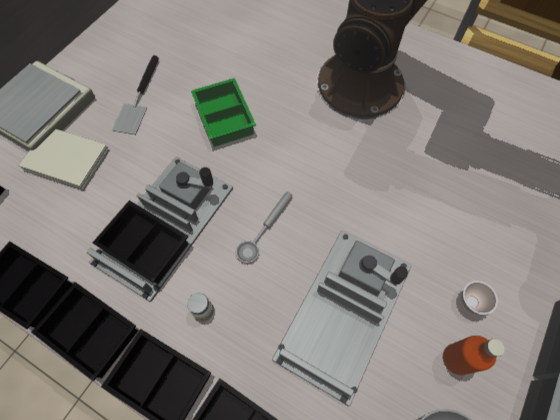

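The top view shows the clamp with the black tray on the right: its crank hub is at about (385,190), its knob at (361,198) and its fence at (372,84). The empty clamp is on the left. The scene view agrees, with the knob at (206,177) and the hub at (182,180).

```bash
python3 - <<'E'
from h import *
for n,box in(("top",(320,160,430,235)),("scene",(150,150,240,230))):
    z=np.load(n+".npz");P=z["P"];im=z["im"]
    m=np.zeros(P.shape[:2],bool);m[box[1]:box[3],box[0]:box[2]]=1
    k=m&(P[...,2]>.112)&(P[...,2]<.132); q=P[k]
    print(n,"knob",k.sum(),q.mean(0),q.min(0),q.max(0),im[k].mean(0))
    k2=m&(P[...,2]>.066)&(P[...,2]<.082);print("hub/arm",k2.sum(),P[k2].mean(0),P[k2].min(0),P[k2].max(0))
    k3=m&(P[...,2]>.050)&(P[...,2]<.060)&(im.max(2)>50)
    r=cv2.minAreaRect(P[k3][:,:2].astype(np.float32)*1000);print("gearbox+jaw",r)
    if n=="top":
        B=np.zeros(P.shape[:2],bool);B[70:235,325:425]=1
        pl=B&(P[...,2]>.004)&(P[...,2]<.064)&(im.min(2)>0)
        print("plate all",cv2.minAreaRect(P[pl][:,:2].astype(np.float32)*1000))
        f=B.copy();f[92:]=0;f&=(P[...,2]>.052)&(P[...,2]<.068);x=P[f];print("fence",len(x),cv2.minAreaRect(x[:,:2].astype(np.float32)*1000))
        j=B.copy();j[:145]=0;j[176:]=0;j&=(P[...,2]>.052)&(P[...,2]<.068);print("jaw",cv2.minAreaRect(P[j][:,:2].astype(np.float32)*1000))
    c=cv2.resize(im[box[1]-20:box[3]+10,box[0]:box[2]][...,::-1],None,fx=5,fy=5); cv2.imwrite(f"pics/{n}_c.png",c)
E
```

```text
top knob 132 [ 0.50095175 -0.14419155  0.12180024] [ 0.48999879 -0.15668684  0.11297826] [ 0.51297427 -0.13347517  0.12571991] [29.13636364 28.21212121 28.79545455]
hub/arm 277 [ 0.51542452 -0.1908713   0.0742625 ] [ 0.48997705 -0.21662658  0.06642916] [ 0.5342433  -0.13477926  0.08161696]
gearbox+jaw ((530.9420166015625, -201.66943359375), (100.97769165039062, 128.9304656982422), 0.5341346263885498)
plate all ((623.989990234375, -205.9980926513672), (226.53927612304688, 379.7622985839844), 87.405517578125)
fence 623 ((751.3796997070312, -199.28756713867188), (164.1184539794922, 28.200777053833008), 88.6218032836914)
jaw ((578.67724609375, -201.8553009033203), (51.11484146118164, 139.7056427001953), 0.6576334834098816)
scene knob 106 [ 0.50383423 -0.14438188  0.11965226] [ 0.49117793 -0.15618368  0.11201501] [ 0.51393579 -0.13367022  0.12397874] [43.4245283  42.56603774 41.72641509]
hub/arm 270 [ 0.51691066 -0.1844222   0.07200371] [ 0.49730454 -0.21716097  0.06604251] [ 0.53536922 -0.13508897  0.08192584]
gearbox+jaw ((543.524169921875, -197.23956298828125), (124.08525848388672, 127.13130950927734), 0.9309377670288086)
```

View pics/top_c.png

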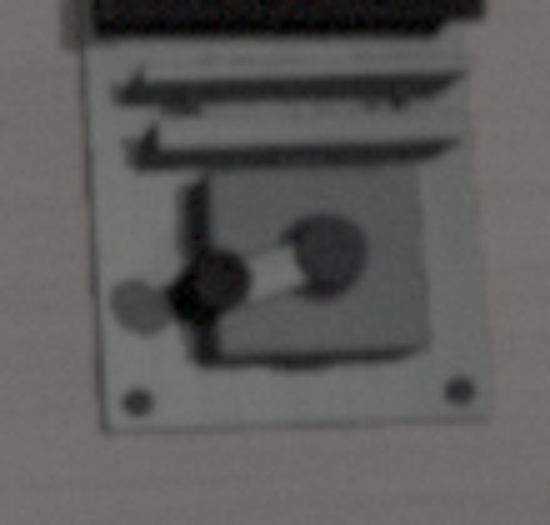

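The crop shows the hub at about full-picture (384.6,191) and the knob top at about (363.6,196), which puts the crank near its open end. Next I'll get the exact hub position and the yaw.

```bash
python3 - <<'E'
from h import *
z=np.load("top.npz");P=z["P"];im=z["im"]
f=lambda r0,r1,c0,c1,a,b:[(r,c) for r in range(r0,r1) for c in range(c0,c1) if a<P[r,c,2]<b]
h=np.array(f(180,205,373,398,.066,.082));Q=P[h[:,0],h[:,1]];x=Q[:,:2]
e=x[(x[:,1]<-.18)]; print("hub",(e.min(0)+e.max(0))/2,np.ptp(e,0),cv2.minEnclosingCircle((e*1000).astype(np.float32)))
hub=(e.min(0)+e.max(0))/2
knob=np.array([.5015,-.1445]);v=knob-hub;print(np.hypot(*v),np.degrees(np.arctan2(v[1],v[0])))
# yaw: front edge lines (max x per column) of fence, gearbox; and jaw
for nm,a in(("fence",(70,100,345,405,.05,.066)),("gear",(172,215,372,402,.047,.061)),("jaw1",(145,166,350,405,.05,.07))):
    i=np.array(f(*a))
    L=[]
    for c in np.unique(i[:,1]):
        q=P[i[i[:,1]==c][:,0],c]; L.append([q[:,1].mean(),q[:,0].max(),q[:,0].min()])
    L=np.array(L)
    for k in(1,2):
        s=np.polyfit(L[:,0],L[:,k],1);print(nm,k,"yaw",np.degrees(np.arctan(-s[0])),"x med",np.median(L[:,k]))
E
```

```text
hub [ 0.51940991 -0.19848719] [0.02966678 0.03627878] ((517.4364624023438, -197.7120361328125), 19.56835174560547)
0.05688041884183386 108.35294007088858
fence 1 yaw 0.876865905437398 x med 0.7610145669826671
fence 2 yaw -0.7016955037857209 x med 0.7328019793110374
gear 1 yaw 1.4315944738706954 x med 0.5584783362010088
gear 2 yaw 0.8035444708857713 x med 0.48025693011894055
jaw1 1 yaw 0.26800189060028573 x med 0.6026022494746057
jaw1 2 yaw -2.3164942720292516 x med 0.5758719588338784
```

>>> {"fn": "jog_arm", "kwargs": {
  "commands": [
    {"offset":[40,-40,20]},
    {"offset":[40,-45,10]},
    {"offset":[45,-40,0]},
    {"offset":[45,-40,0]},
    {"offset":[45,-40,0]},
    {"offset":[45,-40,0]},
    {"offset":[30,-50,0]},
    {"offset":[20,-55,0]},
    {"offset":[20,-55,0]},
    {"offset":[0,-60,0]},
    {"offset":[0,-60,0]},
    {"offset":[0,-60,0]}
  ],
  "newtons": 40
}}

```text
validation failed for argument at $.co...
```

>>> {"fn": "jog_arm", "kwargs": {
  "commands": [
    {"offset":[40,-40,20],"spin":0,"fingers":85},
    {"offset":[40,-45,10],"spin":0,"fingers":85},
    {"offset":[45,-40,0],"spin":0,"fingers":85},
    {"offset":[45,-40,0],"spin":0,"fingers":85},
    {"offset":[45,-40,0],"spin":0,"fingers":85},
    {"offset":[45,-40,0],"spin":0,"fingers":85},
    {"offset":[30,-50,0],"spin":0,"fingers":85},
    {"offset":[20,-55,0],"spin":0,"fingers":85},
    {"offset":[20,-55,0],"spin":0,"fingers":85},
    {"offset":[0,-60,0],"spin":0,"fingers":85},
    {"offset":[0,-60,0],"spin":0,"fingers":85},
    {"offset":[0,-60,0],"spin":0,"fingers":85}
  ],
  "newtons": 40
}}

```text
time_s: 1.6
tool_pos: [0.4911, 0.0684, 0.2612]
eef_rot: [0.0, 0.993, -0.12, -0.0]
force: [1.3, -0.4, -0.5]
opening: 0.085
grip_force: 0.0
```

>>> {"fn": "jog_arm", "kwargs": {
  "commands": [
    {"offset":[3,-55,0],"spin":0,"fingers":85},
    {"offset":[3,-55,0],"spin":0,"fingers":85},
    {"offset":[2,-55,0],"spin":0,"fingers":85},
    {"offset":[2,-49,0],"spin":0,"fingers":85},
    {"offset":[0,0,-30],"spin":0,"fingers":85},
    {"offset":[0,0,0],"spin":0,"fingers":85},
    {"offset":[0,0,0],"spin":0,"fingers":85}
  ]
}}

```text
time_s: 2.48
tool_pos: [0.5019, -0.1434, 0.232]
eef_rot: [0.0, 0.993, -0.12, 0.0]
force: [-0.0, 0.4, 0.7]
opening: 0.0849
grip_force: 0.0
```

```bash
python3 - <<'E'
from h import *
c,im,d=cam("wrist");P=pts(c,d);cv2.imwrite("pics/w1.png",im[...,::-1])
k=(P[...,2]>.112)&(P[...,2]<.132)&(np.hypot(P[...,0]-.5015,P[...,1]+.1445)<.03);q=P[k]
print(k.sum(),q.mean(0) if k.any() else 0,q.min(0),q.max(0),get_state()["tool_pos"])
k=(P[...,2]>.066)&(P[...,2]<.082)&(np.hypot(P[...,0]-.519,P[...,1]+.2015)<.03);q=P[k];print(k.sum(),cv2.minEnclosingCircle((q[:,:2]*1000).astype(np.float32)) if k.any() else 0)
E
```

```text
851 [ 0.50219276 -0.14636782  0.12088963] [ 0.48974762 -0.15778621  0.11200732] [ 0.51290364 -0.13443528  0.12390436] [ 0.50224004 -0.14323582  0.23237663]
1480 ((516.9326171875, -195.06466674804688), 23.3288631439209)
```

View pics/w1.png

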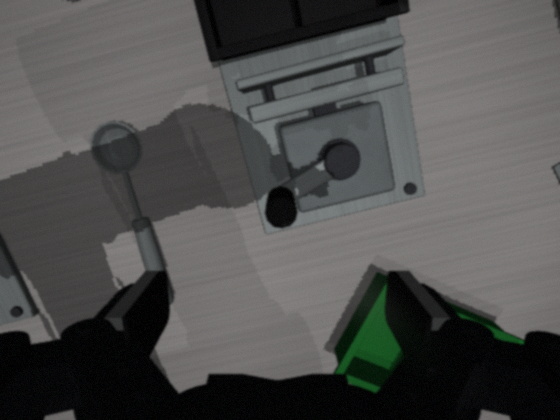

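The wrist view shows the knob top at (281,200) and the hub at (342,160), with nothing in the way. I'll go down and grip.

```bash
python3 - <<'E'
from h import *
c,im,d=cam("wrist");P=pts(c,d)
for u,v in((342,160),(335,160),(349,160)): print(P[v,u])
m=(P[...,2]>.068)&(P[...,2]<.08)
m[:, :322]=0; m[:,365:]=0; m[:135]=0; m[185:]=0
q=P[m];print((q.min(0)+q.max(0))/2,np.ptp(q,0),q.mean(0))
E
```

```text
[ 0.52088182 -0.20330597  0.07380576]
[ 0.52227109 -0.19769734  0.07388741]
[ 0.51962942 -0.20876837  0.07462512]
[ 0.51935407 -0.20058015  0.07244512] [0.02982516 0.0341871  0.00885462] [ 0.51909668 -0.20106867  0.07410112]
```

>>> {"fn": "jog_arm", "kwargs": {
  "commands": [
    {"offset":[0,-2,-50],"spin":0,"fingers":85},
    {"offset":[0,0,-50],"spin":0,"fingers":85},
    {"offset":[0,0,-30],"spin":0,"fingers":85},
    {"offset":[0,0,-14],"spin":0,"fingers":85},
    {"offset":[0,0,0],"spin":0,"fingers":85},
    {"offset":[0,0,0],"spin":0,"fingers":15},
    {"offset":[0,0,0],"spin":0,"fingers":15},
    {"offset":[0,0,0],"spin":0,"fingers":15},
    {"offset":[0,0,0],"spin":0,"fingers":15},
    {"offset":[0,0,0],"spin":0,"fingers":15}
  ],
  "newtons": 40
}}

```text
time_s: 3.82
tool_pos: [0.5021, -0.1461, 0.0881]
eef_rot: [0.0, 0.993, -0.12, 0.001]
force: [-0.9, -2.0, 6.3]
opening: 0.0226
grip_force: 39.9
```

>>> {"fn": "jog_arm", "kwargs": {
  "commands": [
    {"offset":[10,2,0],"spin":0,"fingers":15},
    {"offset":[10.5,0.5,0],"spin":0,"fingers":15},
    {"offset":[10.5,-1.5,0],"spin":0,"fingers":15},
    {"offset":[10,-3,0],"spin":0,"fingers":15},
    {"offset":[9,-5,0],"spin":0,"fingers":15},
    {"offset":[8.5,-6.5,0],"spin":0,"fingers":15},
    {"offset":[0,0,0],"spin":0,"fingers":15}
  ]
}}

```text
time_s: 4.7
tool_pos: [0.5614, -0.1597, 0.0882]
eef_rot: [0.0, 0.993, -0.121, 0.001]
force: [1.3, -1.4, 4.9]
opening: 0.0234
grip_force: 39.9
```

>>> {"fn": "jog_arm", "kwargs": {
  "commands": [
    {"offset":[7,-7.5,0],"spin":0,"fingers":15},
    {"offset":[5.5,-9,0],"spin":0,"fingers":15},
    {"offset":[4,-9.5,0],"spin":0,"fingers":15},
    {"offset":[2,-10,0],"spin":0,"fingers":15},
    {"offset":[0.5,-10.5,0],"spin":0,"fingers":15},
    {"offset":[-1.5,-10.5,0],"spin":0,"fingers":15},
    {"offset":[-3,-10,0],"spin":0,"fingers":15},
    {"offset":[-5,-9,0],"spin":0,"fingers":15},
    {"offset":[-6.5,-8.5,0],"spin":0,"fingers":15},
    {"offset":[0,0,0],"spin":0,"fingers":15}
  ]
}}

```text
time_s: 5.95
tool_pos: [0.5638, -0.2445, 0.0882]
eef_rot: [0.0, 0.993, -0.121, 0.001]
force: [1.6, -1.2, 5.2]
opening: 0.0231
grip_force: 39.9
```

>>> {"fn": "jog_arm", "kwargs": {
  "commands": [
    {"offset":[-8,-7,0],"spin":0,"fingers":15},
    {"offset":[-9,-5.5,0],"spin":0,"fingers":15},
    {"offset":[-9.5,-4,0],"spin":0,"fingers":15},
    {"offset":[-10,-2,0],"spin":0,"fingers":15},
    {"offset":[-10.5,-0.5,0],"spin":0,"fingers":15},
    {"offset":[-6,0.5,0],"spin":0,"fingers":15},
    {"offset":[0,0,0],"spin":0,"fingers":15},
    {"offset":[0,0,0],"spin":0,"fingers":15}
  ]
}}

```text
time_s: 6.95
tool_pos: [0.5188, -0.2632, 0.0887]
eef_rot: [0.001, 0.993, -0.12, 0.008]
force: [25.3, -5.5, -13.6]
opening: 0.0227
grip_force: 40.9
```

```bash
python3 - <<'E'
from h import *
s=get_state();v=s["tool_pos"][:2]-[.5195,-.202];print(v,np.hypot(*v),np.degrees(np.arctan2(v[1],v[0])),s["force"])
c,im,d=cam("wrist");cv2.imwrite("pics/w2.png",im[...,::-1])
E
```

```text
[-0.00066332 -0.06123577] 0.0612393597322052 -90.62061930272091 [ 25.27032327  -5.54383339 -13.61838014]
```

View pics/w2.png

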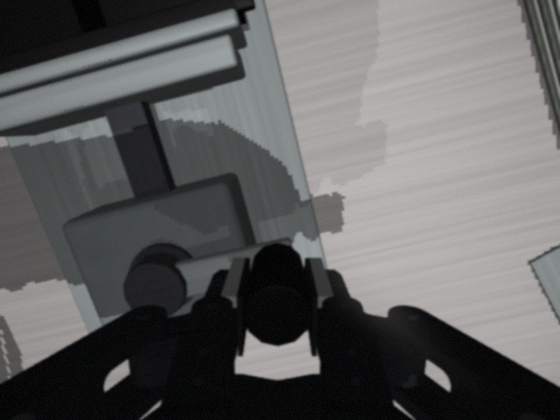

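The wrist view shows the knob still held between the pads at about (278,290), with the jaw's face plate pressed close to its block and against the tray. The reaction is 25 N, so I'll check the jaw from the fixed cameras.

```bash
python3 - <<'E'
from h import *
a=[]
for n,b in(("top",(325,70,430,235)),("scene",(70,140,250,310))):
    c,im,d=cam(n);np.savez(n+"2.npz",im=im,d=d,P=pts(c,d))
    a.append(cv2.resize(im[b[1]:b[3],b[0]:b[2]][...,::-1],None,fx=560/(b[3]-b[1])*.8,fy=560/(b[3]-b[1])*.8))
h=min(x.shape[0] for x in a); cv2.imwrite("pics/two.png",np.hstack([x[:h] for x in a]))
print(np.hstack([x[:h] for x in a]).shape)
E
```

```text
(448, 759, 3)
```

View pics/two.png

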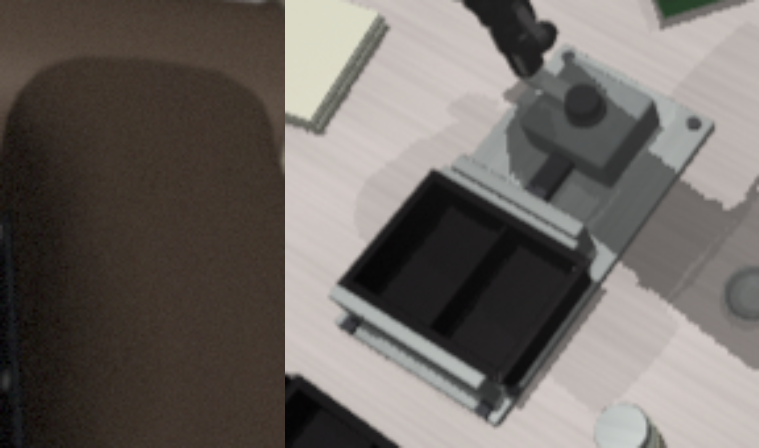

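The scene crop shows the tray flush against both the fence and the jaw face. I'll measure the jaw block's travel to get q.

```bash
python3 - <<'E'
from h import *
for n in("scene","scene2"):
    P=np.load(n+".npz")["P"]
    m=(P[...,2]>.054)&(P[...,2]<.066)&(abs(P[...,1]+.195)<.05)&(P[...,0]>.56)&(P[...,0]<.69)
    x=P[m]; x=x[:,0]-(-np.tan(np.radians(1.0)))*(x[:,1]+.202)
    h,e=np.histogram(x,np.arange(.56,.69,.002)); print(n,[(round(b*1000),int(k)) for b,k in zip(e,h) if k])
print(get_state()["force"])
E
```

```text
scene [(560, 1), (566, 3), (568, 25), (570, 38), (572, 37), (574, 31), (576, 39), (578, 37), (580, 48), (582, 8), (596, 15), (598, 34), (600, 35), (602, 44), (604, 38), (606, 1), (620, 2), (622, 12), (624, 21), (626, 21), (628, 28), (630, 20), (632, 4)]
scene2 [(608, 7), (610, 36), (612, 39), (614, 38), (616, 35), (618, 42), (620, 39), (622, 41), (624, 23), (626, 33), (628, 42), (630, 39), (632, 42), (634, 24), (636, 25), (638, 25), (640, 9)]
[ 24.38452273  -5.65783703 -13.64097265]
```

>>> {"fn": "jog_arm", "kwargs": {
  "commands": [
    {"offset":[3,0,0],"spin":0,"fingers":15},
    {"offset":[3,0,0],"spin":0,"fingers":15},
    {"offset":[0,0,0],"spin":0,"fingers":15}
  ]
}}

```text
time_s: 7.48
tool_pos: [0.5227, -0.2632, 0.0885]
eef_rot: [0.001, 0.993, -0.12, 0.006]
force: [18.5, -4.6, -7.4]
opening: 0.023
grip_force: 41.7
```

```bash
python3 - <<'E'
from h import *
c,im,d=cam("scene");P=pts(c,d)
m=(P[...,2]>.05)&(P[...,2]<.066)&(abs(P[...,1]+.195)<.05)&(P[...,0]>.60)&(P[...,0]<.78)
b=im.max(2)>70
off=np.tan(np.radians(1.0))
for nm,k in(("light",m&b),("dark",m&~b)):
    x=P[k];x=x[:,0]+off*(x[:,1]+.202);h,e=np.histogram(x,np.arange(.60,.78,.004));print(nm,[(round(a*1000),int(n)) for a,n in zip(e,h) if n])
P0=np.load("scene.npz");im0=P0["im"];P0=P0["P"]
m=(P0[...,2]>.05)&(P0[...,2]<.066)&(abs(P0[...,1]+.195)<.05)&(P0[...,0]>.60)&(P0[...,0]<.78)
b=im0.max(2)>70
for nm,k in(("light0",m&b),("dark0",m&~b)):
    x=P0[k];x=x[:,0]+off*(x[:,1]+.202);h,e=np.histogram(x,np.arange(.60,.78,.004));print(nm,[(round(a*1000),int(n)) for a,n in zip(e,h) if n])
E
```

```text
light [(604, 1), (608, 52), (612, 76), (616, 76), (620, 86), (624, 66), (628, 71), (748, 46), (752, 87), (756, 94), (760, 76)]
dark [(628, 13), (632, 87), (636, 76), (640, 26), (652, 1), (740, 35), (744, 90), (748, 33), (760, 14)]
light0 [(600, 70), (604, 7), (748, 16), (752, 86), (756, 93), (760, 59)]
dark0 [(600, 1), (604, 51), (620, 27), (624, 75), (628, 76), (632, 9), (696, 1), (732, 56), (736, 90), (740, 56), (760, 29)]
```

>>> {"fn": "jog_arm", "kwargs": {
  "commands": [
    {"offset":[0,0,0],"spin":0,"fingers":60},
    {"offset":[0,0,0],"spin":0,"fingers":85},
    {"offset":[0,0,0],"spin":0,"fingers":85},
    {"offset":[0,0,0],"spin":0,"fingers":85},
    {"offset":[0,0,40],"spin":0,"fingers":85},
    {"offset":[0,0,50],"spin":0,"fingers":85},
    {"offset":[-20,30,50],"spin":0,"fingers":85},
    {"offset":[-30,30,20],"spin":0,"fingers":85},
    {"offset":[-30,0,0],"spin":0,"fingers":85},
    {"offset":[0,0,0],"spin":0,"fingers":85},
    {"offset":[0,0,0],"spin":0,"fingers":85}
  ]
}}

```text
time_s: 8.9
tool_pos: [0.4364, -0.2023, 0.2475]
eef_rot: [0.0, 0.993, -0.121, 0.0]
force: [0.9, 0.6, 0.3]
opening: 0.085
grip_force: 0.0
```

```bash
python3 - <<'E'
from h import *
s=get_state();c,im,d=cam("wrist");P=pts(c,d);cv2.imwrite("pics/w3.png",im[...,::-1]);print(s["tool_pos"],s["force"])
k=(P[...,2]>.112)&(P[...,2]<.132)&(np.hypot(P[...,0]-.52,P[...,1]+.262)<.05);q=P[k]
if k.any():
    kn=(q.min(0)+q.max(0))/2;v=kn[:2]-[.5195,-.202];print(k.sum(),kn,np.ptp(q,0),np.hypot(*v),np.degrees(np.arctan2(v[1],v[0])))
b=im.max(2)>70
for nm,kk in(("light",b),("dark",~b)):
    m=kk&(P[...,2]>.05)&(P[...,2]<.066)&(abs(P[...,1]+.195)<.05)&(P[...,0]>.57)&(P[...,0]<.7)
    x=P[m];x=x[:,0]+np.tan(np.radians(1.))*(x[:,1]+.202);h,e=np.histogram(x,np.arange(.57,.7,.002));print(nm,[(round(a*1000),int(n)) for a,n in zip(e,h) if n])
E
```

```text
[ 0.43635825 -0.202291    0.24750048] [0.90356841 0.56816678 0.25852715]
1024 [ 0.53010018 -0.26203346  0.11783383] [0.02343933 0.02327118 0.01146748] 0.06096211674369134 -79.98642590650205
light [(606, 29), (608, 87), (610, 50), (612, 25), (614, 6)]
dark [(604, 14), (606, 201)]
```

View pics/w3.png

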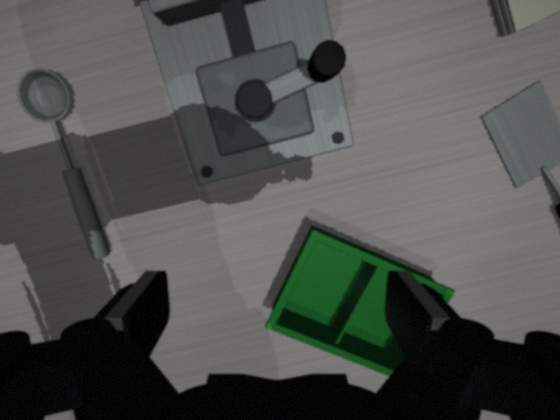

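The wrist view shows the knob free at (327,60), at about -80°, so q is about 3.4 and the knob slipped a little in the pads. I'll move the arm clear and check the tray's squareness from above.

>>> {"fn": "jog_arm", "kwargs": {
  "commands": [
    {"offset":[0,50,20],"spin":0,"fingers":85},
    {"offset":[0,50,0],"spin":0,"fingers":85},
    {"offset":[0,55,0],"spin":0,"fingers":85},
    {"offset":[0,55,0],"spin":0,"fingers":85},
    {"offset":[0,55,0],"spin":0,"fingers":85},
    {"offset":[0,0,0],"spin":0,"fingers":85}
  ]
}}

```text
time_s: 9.7
tool_pos: [0.4367, 0.0661, 0.2668]
eef_rot: [0.0, 0.993, -0.118, -0.0]
force: [-0.0, -0.4, 1.0]
opening: 0.0852
grip_force: 0.0
```

```bash
python3 - <<'E'
from h import *
a=[]
for n,b in(("top",(325,70,430,235)),("scene",(70,140,250,310))):
    c,im,d=cam(n);P=pts(c,d);np.savez(n+"3.npz",im=im,d=d,P=P)
    a.append(cv2.resize(im[b[1]:b[3],b[0]:b[2]][...,::-1],None,fx=560/(b[3]-b[1])*.8,fy=560/(b[3]-b[1])*.8))
    m=np.zeros(P.shape[:2],bool);m[b[1]:b[3],b[0]:b[2]]=1
    L=im.max(2)>(55 if n=="top" else 70)
    for nm,k in(("light",L),("dark",~L)):
      for y0 in(-.26,-.23,-.20,-.17,-.14):
        q=P[m&k&(abs(P[...,1]-y0)<.012)&(P[...,2]>.05)&(P[...,2]<.066)&(P[...,0]>.57)];x=q[:,0]
        h,e=np.histogram(x,np.arange(.57,.78,.003));on=np.where(h>2)[0]
        runs=[(round(e[g[0]]*1000),round(e[g[-1]+1]*1000)) for g in np.split(on,np.where(np.diff(on)>1)[0]+1) if len(g)]
        print(n,nm,y0,runs)
h=min(x.shape[0] for x in a); cv2.imwrite("pics/two3.png",np.hstack([x[:h] for x in a]))
E
```

```text
top light -0.26 [(606, 636), (750, 765)]
top light -0.23 [(606, 636), (750, 762)]
top light -0.2 [(606, 636), (750, 762)]
top light -0.17 [(603, 636), (750, 765)]
top light -0.14 [(606, 636), (747, 762)]
top dark -0.26 [(633, 642), (645, 648), (651, 657), (672, 675), (678, 681), (684, 687), (696, 699), (702, 708), (711, 717), (723, 738), (741, 753)]
top dark -0.23 [(636, 642), (741, 753)]
top dark -0.2 [(636, 642), (738, 753)]
top dark -0.17 [(633, 639), (741, 753)]
top dark -0.14 [(633, 639), (738, 750)]
scene light -0.26 [(606, 633), (750, 765)]
scene light -0.23 [(606, 633), (750, 765)]
scene light -0.2 [(606, 630), (747, 765)]
scene light -0.17 [(606, 621), (624, 633), (747, 765)]
scene light -0.14 [(606, 630), (747, 762)]
scene dark -0.26 [(630, 642), (732, 738), (741, 750)]
scene dark -0.23 [(630, 642), (741, 750), (762, 765)]
scene dark -0.2 [(630, 642), (741, 750), (762, 765)]
scene dark -0.17 [(630, 642), (741, 750), (762, 765)]
scene dark -0.14 [(615, 618), (630, 642), (741, 750), (762, 765)]
```

View pics/two3.png

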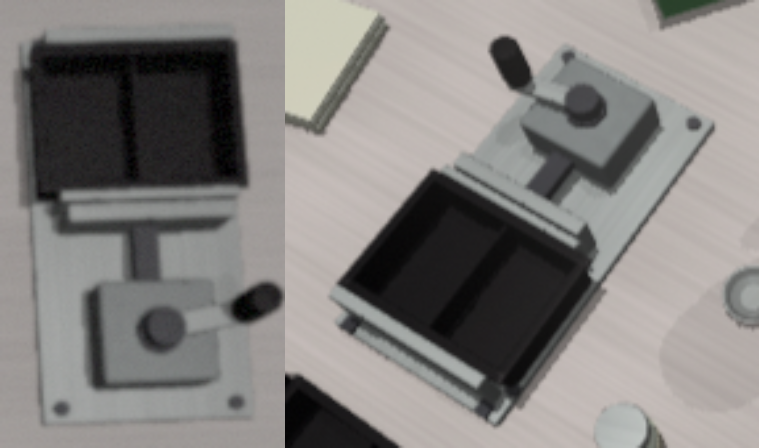

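The tray sits square and flush against the fence with the jaw on it (top crop). The grip at q of about 3.4 is only moderate, so I'll regrip with the fingers along the tangent and wind a bit further. First I'll check the wrist range.

```bash
python3 -c "
from h import *
print(get_state()['qpos'])"
```

```text
[ 5.94521152e-01 -6.27933596e-02 -4.13262541e-01  5.87018026e-05
 -1.22189319e+00  7.36222231e-01]
```

>>> {"fn": "jog_arm", "kwargs": {
  "commands": [
    {"offset":[13,-46,0],"spin":-9.5,"fingers":85},
    {"offset":[13,-47,0],"spin":-9.5,"fingers":85},
    {"offset":[13,-47,0],"spin":-9.5,"fingers":85},
    {"offset":[13,-47,0],"spin":-9.5,"fingers":85},
    {"offset":[13,-47,0],"spin":-9.5,"fingers":85},
    {"offset":[14,-47,0],"spin":-9.5,"fingers":85},
    {"offset":[14,-47,0],"spin":-9.5,"fingers":85},
    {"offset":[0,0,-50],"spin":0,"fingers":85},
    {"offset":[0,0,-40],"spin":0,"fingers":85},
    {"offset":[0,0,0],"spin":0,"fingers":85}
  ]
}}

```text
time_s: 11.05
tool_pos: [0.5264, -0.2663, 0.1739]
eef_rot: [0.002, 0.763, -0.646, -0.003]
force: [0.5, -0.2, 1.4]
opening: 0.0847
grip_force: 0.0
```

>>> {"fn": "jog_arm", "kwargs": {
  "commands": [
    {"offset":[3.5,3.5,-30],"spin":0,"fingers":85},
    {"offset":[0,0,-40],"spin":0,"fingers":85},
    {"offset":[0,0,-16],"spin":0,"fingers":85},
    {"offset":[0,0,0],"spin":0,"fingers":15},
    {"offset":[0,0,0],"spin":0,"fingers":15},
    {"offset":[0,0,0],"spin":0,"fingers":15},
    {"offset":[0,0,0],"spin":0,"fingers":15},
    {"offset":[0,0,0],"spin":0,"fingers":15}
  ],
  "newtons": 60
}}

```text
time_s: 12.05
tool_pos: [0.5334, -0.2618, 0.0928]
eef_rot: [-0.0, 0.764, -0.645, 0.001]
force: [-1.3, 1.2, 5.5]
opening: 0.0223
grip_force: 58.4
```

>>> {"fn": "jog_arm", "kwargs": {
  "commands": [
    {"offset":[-4,-0.5,0],"spin":0,"fingers":15},
    {"offset":[-4,-0.5,0],"spin":0,"fingers":15},
    {"offset":[0,0,0],"spin":0,"fingers":15}
  ]
}}

```text
time_s: 12.42
tool_pos: [0.5276, -0.2628, 0.0929]
eef_rot: [-0.002, 0.764, -0.645, 0.003]
force: [5.8, 1.1, 1.0]
opening: 0.0221
grip_force: 58.8
```

Low force here (about 6 N), so it isn't at a stop. Continuing.

>>> {"fn": "jog_arm", "kwargs": {
  "commands": [
    {"offset":[-5,0,0],"spin":0,"fingers":15},
    {"offset":[-5,0,0],"spin":0,"fingers":15},
    {"offset":[0,0,0],"spin":0,"fingers":15}
  ]
}}

```text
time_s: 12.8
tool_pos: [0.5218, -0.2632, 0.0932]
eef_rot: [-0.004, 0.765, -0.644, 0.006]
force: [18.9, -1.8, -10.5]
opening: 0.0221
grip_force: 59.6
```

```bash
python3 - <<'E'
from h import *
c,im,d=cam("scene");P=pts(c,d)
P3=np.load("scene3.npz")["P"]
for nm,p in(("now",P),("before",P3)):
  for y0 in(-.24,-.20,-.16):
    q=p[(abs(p[...,1]-y0)<.015)&(p[...,2]>.054)&(p[...,2]<.066)&(p[...,0]>.57)&(p[...,0]<.645)]
    print(nm,y0,len(q),np.percentile(q[:,0],[1,3,10]).round(4))
b=(75,140,255,310)
a=[cv2.resize(x[120:240,100:240][...,::-1],None,fx=2.8,fy=2.8,interpolation=cv2.INTER_CUBIC) for x in(np.load("scene3.npz")["im"],im)]
cv2.imwrite("pics/cmp.png",np.hstack(a))
E
```

```text
now -0.24 157 [0.6097 0.61   0.6125]
now -0.2 157 [0.6092 0.61   0.6119]
now -0.16 162 [0.6087 0.6095 0.6115]
before -0.24 158 [0.6084 0.6088 0.6108]
before -0.2 160 [0.6077 0.6086 0.6104]
before -0.16 173 [0.6077 0.6084 0.6103]
```

View pics/cmp.png

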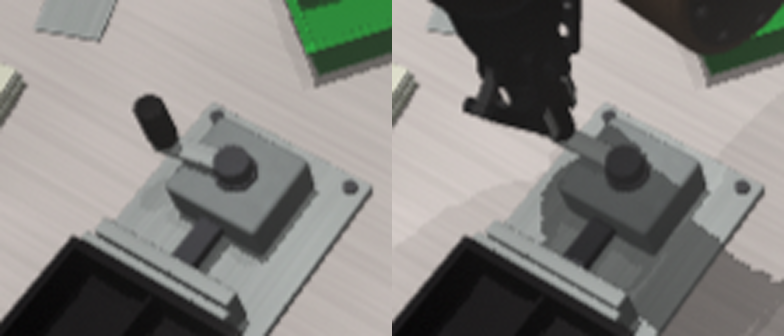

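The comparison shows the crank turned a few degrees further, and the jaw block is 1.3 mm further on (q about 3.5). I'll push slightly more, then release without easing back.

>>> {"fn": "jog_arm", "kwargs": {
  "commands": [
    {"offset":[-3,0,0],"spin":0,"fingers":15},
    {"offset":[0,0,0],"spin":0,"fingers":15},
    {"offset":[0,0,0],"spin":0,"fingers":15}
  ]
}}

```text
time_s: 13.22
tool_pos: [0.5206, -0.2632, 0.0933]
eef_rot: [-0.004, 0.765, -0.644, 0.007]
force: [23.9, -1.7, -13.8]
opening: 0.0223
grip_force: 59.6
```

It has hit a firm stop, so the jaw is fully wound. I'll ease off the arm load slightly, open and withdraw.

>>> {"fn": "jog_arm", "kwargs": {
  "commands": [
    {"offset":[3,0,0],"spin":0,"fingers":15},
    {"offset":[0,0,0],"spin":0,"fingers":85},
    {"offset":[0,0,0],"spin":0,"fingers":85},
    {"offset":[0,0,0],"spin":0,"fingers":85},
    {"offset":[0,0,0],"spin":0,"fingers":85},
    {"offset":[0,0,40],"spin":0,"fingers":85},
    {"offset":[0,0,50],"spin":0,"fingers":85},
    {"offset":[-30,30,50],"spin":0,"fingers":85},
    {"offset":[-30,50,20],"spin":0,"fingers":85},
    {"offset":[-30,50,0],"spin":0,"fingers":85},
    {"offset":[0,50,0],"spin":0,"fingers":85},
    {"offset":[0,50,0],"spin":0,"fingers":85}
  ]
}}

```text
time_s: 14.72
tool_pos: [0.4253, -0.033, 0.2497]
eef_rot: [-0.001, 0.764, -0.645, 0.0]
force: [1.1, -0.5, 0.7]
opening: 0.085
grip_force: 0.0
```

>>> {"fn": "jog_arm", "kwargs": {
  "commands": [
    {"offset":[0,50,0],"spin":0,"fingers":85},
    {"offset":[0,40,0],"spin":0,"fingers":85},
    {"offset":[0,0,0],"spin":0,"fingers":85},
    {"offset":[0,0,0],"spin":0,"fingers":85}
  ]
}}

```text
time_s: 15.22
tool_pos: [0.4258, 0.0557, 0.249]
eef_rot: [0.0, 0.764, -0.645, -0.0]
force: [-0.1, -1.1, 0.2]
opening: 0.085
grip_force: 0.0
```

```bash
python3 - <<'E'
from h import *
s=get_state();print(s["tool_pos"],s["force"])
for n in("top","scene"):
    c,im,d=cam(n);P=pts(c,d)
    k=(P[...,2]>.112)&(P[...,2]<.132)&(np.hypot(P[...,0]-.52,P[...,1]+.262)<.05);q=P[k];kn=(q.min(0)+q.max(0))/2;v=kn[:2]-[.5195,-.202]
    print(n,k.sum(),kn,np.hypot(*v),np.degrees(np.arctan2(v[1],v[0])))
    for y0 in(-.24,-.20,-.16):
        m=(abs(P[...,1]-y0)<.015)&(P[...,2]>.05)&(P[...,2]<.066)&(P[...,0]>.57)
        a=P[m&(P[...,0]<.645)];t=P[m&(im.max(2)<=60)&(P[...,0]>.60)&(P[...,0]<.76)]
        print(y0,"block back",np.percentile(a[:,0],3).round(4),"tray",np.percentile(t[:,0],[3,97]).round(4))
    k=(P[...,2]>.112)&(P[...,2]<.132)&(np.hypot(P[...,0]-.48,P[...,1]-.40)<.09);P0=np.load(n+".npz")["P"]
    k0=(P0[...,2]>.112)&(P0[...,2]<.132)&(np.hypot(P0[...,0]-.48,P0[...,1]-.40)<.09)
    print("spare",P[k].mean(0),P0[k0].mean(0))
E
```

```text
[0.42577009 0.05568413 0.24895978] [-0.05314021 -1.07139326  0.19663112]
top 139 [ 0.52835869 -0.26086379  0.11919097] 0.05952664677279487 -81.44151238126341
-0.24 block back 0.6071 tray [0.6071 0.7519]
-0.2 block back 0.6072 tray [0.635  0.7505]
-0.16 block back 0.6064 tray [0.6065 0.7513]
spare [0.53704752 0.46512343 0.11696293] [0.53105746 0.44589182 0.11781054]
scene 101 [ 0.52976737 -0.26253652  0.11779678] 0.061401055810085196 -80.3738892707109
-0.24 block back 0.6095 tray [0.6317 0.749 ]
-0.2 block back 0.609 tray [0.6312 0.7489]
-0.16 block back 0.6084 tray [0.631  0.7487]
spare [0.53271525 0.44282392 0.11684779] [0.53134712 0.44026666 0.11614696]
```

```bash
python3 -c "
from plant import *
print(finish_job())"
```

```text
the job is handed in; nothing more can be done
None
```

I wound the crank to a firm stop and handed the job in at about 15 s. The tray sits square and flush against the fence with the jaw pressed on it, and the arm is clear. The crank reads about 3.4 rad, short of the 3.9 end stop, and I didn't find out why it stopped there. I never went near the spare crank.

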